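# Line up the desk jars by height

## Task

Line the four glass jars up by height on the cork pads, one centred on each pad, with the tallest next to the planter and each next one lower, so that the lowest is at the far end. They are glass: keep them upright, set them down rather than dropping them, and leave the planter where it is.

Things in the scene. Friction and masses are not known exactly. Their poses are not given: they have to be found in the camera images.
- jar_a: the smallest and lowest of four lidded round storage jars: clear glass with a white paper band and a steel twist lid (closed, it does not come off); 38 mm diameter all the way up (lid 2 mm less), 48 mm high. Origin: centre of its underside, z up. The jars start on the robot's side of the ledge
- jar_b: the second lowest of four lidded round storage jars: clear glass with a white paper band and a steel twist lid (closed, it does not come off); 44 mm diameter all the way up (lid 2 mm less), 62 mm high. Origin: centre of its underside, z up
- jar_c: the second tallest of four lidded round storage jars: clear glass with a white paper band and a steel twist lid (closed, it does not come off); 50 mm diameter all the way up (lid 2 mm less), 78 mm high. Origin: centre of its underside, z up
- jar_d: the largest and tallest of four lidded round storage jars: clear glass with a white paper band and a steel twist lid (closed, it does not come off); 56 mm diameter all the way up (lid 2 mm less), 96 mm high. Origin: centre of its underside, z up. Among the jars lie a note block and a roll of tape, under 25 mm high; centres of all six are 100 mm or more apart
- pad_1: round cork pad, 64 mm across, 3 mm thick, fixed on a low clear acrylic ledge; one of four equal pads in a straight row 75 mm apart, this one first from the +y end of the row. Origin: centre of its underside, so its top, where a jar stands, is 3 mm above (15 mm above the desk). The ledge is 85 x 320 x 12 mm, its long side along the row
- pad_2: round cork pad, 64 mm across, 3 mm thick, fixed on a low clear acrylic ledge; one of four equal pads in a straight row 75 mm apart, this one second from the +y end of the row. Origin: centre of its underside, so its top, where a jar stands, is 3 mm above (15 mm above the desk). All pads have the same heading, y along the row
- pad_3: round cork pad, 64 mm across, 3 mm thick, fixed on a low clear acrylic ledge; one of four equal pads in a straight row 75 mm apart, this one third from the +y end of the row. Origin: centre of its underside, so its top, where a jar stands, is 3 mm above (15 mm above the desk). All pads have the same heading, y along the row
- pad_4: round cork pad, 64 mm across, 3 mm thick, fixed on a low clear acrylic ledge; one of four equal pads in a straight row 75 mm apart, this one last, at the -y end of the row. Origin: centre of its underside, so its top, where a jar stands, is 3 mm above (15 mm above the desk). All pads have the same heading, y along the row
- planter: white ceramic planter with a small succulent, 86 mm across, about 105 mm high, 0.7 kg, loose, on the desk beyond one end of the ledge, in line with the row, 132 mm from the centre of the nearest pad. A fixed pencil cup, 66 mm across and 155 mm high with its pencils, stands likewise at the other end. Origin: centre of its underside

How it is judged:
At the end, for the whole second after the job is handed in: Each jar stands upright (within 0.08 rad), released and at rest (below 0.02 m/s) with its foot on its pad (underside 12 to 18 mm above the desk), its centre within 12 mm of the pad's centre horizontally; tallest on the pad next to the planter, then in falling order of height to the far end ((((horizontal distance between planter and pad_1 below 0.2 m and horizontal distance between planter and pad_4 above 0.2 m) and horizontal distance between jar_a and pad_4 below 0.012 m and horizontal distance between jar_b and pad_3 below 0.012 m and horizontal distance between jar_c and pad_2 below 0.012 m and horizontal distance between jar_d and pad_1 below 0.012 m) or ((horizontal distance between planter and pad_4 below 0.2 m and horizontal distance between planter and pad_1 above 0.2 m) and horizontal distance between jar_a and pad_1 below 0.012 m and horizontal distance between jar_b and pad_2 below 0.012 m and horizontal distance between jar_c and pad_3 below 0.012 m and horizontal distance between jar_d and pad_4 below 0.012 m)) and height (world z) of jar_a between 0.012 and 0.018 m and angle between each of jar_a, jar_b, jar_c, jar_d's own z axis and vertical below 0.08 rad and linear speed of each of jar_a, jar_b, jar_c, jar_d below 0.02 m/s and contact force between the fingers and jar_a below 0.1 N and height (world z) of jar_b between 0.012 and 0.018 m and contact force between the fingers and jar_b below 0.1 N and height (world z) of jar_c between 0.012 and 0.018 m and contact force between the fingers and jar_c below 0.1 N and height (world z) of jar_d between 0.012 and 0.018 m and contact force between the fingers and jar_d below 0.1 N); the robot touches nothing.
It fails at once if a jar is tipped by more than 0.6 rad (angle between any of jar_a, jar_b, jar_c, jar_d's own z axis and vertical above 0.6 rad).
It fails at once if a jar is dropped: it falls free faster than 0.7 m/s (about 25 mm) ((linear speed of jar_a above 0.7 m/s and contact force between the fingers and jar_a below 0.05 N) or (linear speed of jar_b above 0.7 m/s and contact force between the fingers and jar_b below 0.05 N) or (linear speed of jar_c above 0.7 m/s and contact force between the fingers and jar_c below 0.05 N) or (linear speed of jar_d above 0.7 m/s and contact force between the fingers and jar_d below 0.05 N)).
It fails at once if the planter is moved more than 25 mm (distance of planter from where it was at the start of the episode above 0.025 m).
It also fails if it takes over 115 s, if anything falls off the work surface, if the arm or the gripper's body presses on something with over 40 N, if the wrist force passes 120 N, or if a joint passes its speed limit or range.

## Robot

A 7-joint arm with a two-finger parallel gripper is mounted at the origin on the work surface. World frame = base frame: x ahead of the robot, y to its left, z up, the work surface at z = 0. Lengths are in m, angles in rad, forces in N, time in s.
With the tool pointing down it reaches from about 0.4 to 0.9 m from the base axis. Payload 5.5 kg.
Tool frame: the origin (TCP) lies between the finger pads; the fingertips stand 14 mm ahead of it and the grasp point (between the pads) lies 5 mm behind it (manip.tip_extent is the z of the fingertips in the tool frame, in m); z points along the fingers, y is the direction in which the jaws open and shut (so a half turn about z gives the same grasp; the last joint's range is limited). The gripper opens to 92 mm and grips with 3 to 60 N. Pads are 19 mm wide; open, the fingers measure 130 mm over their backs; the gripper's body (75 mm by 190 mm) begins 47 mm behind the grasp point.
Start: joints at [-0.852, 0.501, -0.427, 1.55, 0.221, 1.138, -0.21], TCP at [0.286, 0.584, 0.241] pointing down, gripper open.
Joint ranges: [-2.88, 2.88], [-0.31, 2.03], [-1.54, 1.56], [0.2, 2.42], [-1.41, 4.55], [0.19, 2.02], [-2.57, 2.57]. Speed limits (rad/s): [2.57, 2.57, 3.14, 3.14, 3.14, 3.14, 3.14].

## Interface

Orientations are given as [roll, pitch, yaw] about the fixed x, y, z axes, in that order (R = Rz(yaw) Ry(pitch) Rx(roll)).
In Python, from station import manip gives the robot as it stands.
- The arm moves only by the tool send_rows, never from a script. Its argument "commands" is a list that holds one entry, the list of rows, each a list of 5 numbers: the gripper's target within -1 to 1 (shut at 1, half-way at 0, fully open at -1), then the shift along the tool's x, y, z in mm, then the turn about the tool's z in degrees. In form: [[[fingers, dx, dy, dz, twist], ...]]. A call has exactly 5 rows; each row is the pose to reach, as a shift and turn from the pose measured when the call began, along the tool's axes at that moment; what a row does not reach only later rows make up. A row lasts 1/8 s, in which the tool goes at most 62.5 mm and 10.7 degrees, less where a joint would pass 70% of its speed; a pose out of reach is approached as far as the arm can. A call with a gripper value outside its range is refused whole. The fingers move at their own pace and stop on an object; "squeeze" is the grip in N (left out, the last holds). Time passes only in rows, so rows that repeat a pose let the fingers close, or fill a call up. It gives the time, the measured TCP pose, the force and the opening at its end, in the units of the state.
- manip.get_obs(): the state, without advancing time (a new reading comes with each control period).
- manip.grab_frame(name): name is "scene" or "top"; returns a dict with "frame" (420x560x3 uint8, red, green, blue), "depth" (420x560 float32, m along the optical axis (not along the pixel's ray), 0 where there is no reading), "fovy" (degrees; the focal length in pixels is half the picture's height over the tangent of half this angle, whatever the lens; pixels are square), "cx", "cy" (the principal point, pixels), "R" (3x3) and "t" (3): a world point X has camera coordinates R X + t. Camera axes: x right, y down, z forward; pixel columns grow to the right and rows downward; lengths in m; the calibration is good to about 2 mm. A picture is of the moment at which its call begins.
- manip.job_done(): hands the job in, once; it reports no verdict.
The state is a dict: "t": time; "qpos": joint angles; "qd": joint speeds; "joint_efforts": joint torques, N m; "ee_pos": TCP position; "tool_rot": TCP orientation; "wrist_force": force on the tool from outside, world axes, zero at the start; "torque": the same for the moment, N m; "grip_width": finger opening in m.
Only numpy, scipy, OpenCV 4.12 (cv2) and the standard library are available. Lean on these libraries where they do the work, as an engineer would, in place of code of your own. Each camera call takes 0.05 s, during which the arm holds its last target.

## Working session

There is one attempt and no reset: what is moved stays moved. The work goes in short steps, Python scripts to look and compute and a tool call to move; the robot and the scene stay as the last step left them, time stands still between calls to the robot, and variables do not carry over. Pictures are saved under pics/ and viewed, and the job is handed in when it is done.

Besides the shell and the picture viewer there is one more tool, called after "Request:" as name(argument=value, ...) on one line, values as JSON. send_rows: Moves the arm, as the interface text tells. Its arguments: {"type":"object","properties":{"commands":{"type":"array"},"squeeze":{"type":"number"}},"required":["commands"]}

```bash
ls; mkdir -p pics; python3 - <<'E'
from station import manip
import cv2,numpy as np
o=manip.get_obs();print(o)
for n in("scene","top"):
    f=manip.grab_frame(n);cv2.imwrite(f"pics/{n}0.png",f["frame"][:,:,::-1]);np.savez(f"pics/{n}0.npz",**f)
    print(n,f["fovy"],f["cx"],f["cy"],f["R"],f["t"])
E
```

```text
pics
{'t': 0.0, 'qpos': array([-0.85177905,  0.50182676, -0.42677637,  1.55144975,  0.22080789,
        1.13829116, -0.21027646]), 'qd': array([-0.00027763, -0.00020374,  0.00012881, -0.00032933,  0.00102693,
       -0.00181643,  0.00081122]), 'joint_efforts': array([ 6.57673045e-04, -5.66606104e+01, -5.81520349e+00, -2.79107541e+01,
       -6.84107817e-02,  3.14593292e-02,  1.94213512e-04]), 'ee_pos': array([0.2858835 , 0.58300964, 0.23969034]), 'tool_rot': array([-3.13967439e+00, -4.86579320e-05,  2.68584398e+00]), 'wrist_force': array([-0.05316974,  0.60808196, -0.23552992]), 'torque': array([ 0.00154485,  0.0105075 , -0.00327065]), 'grip_width': 0.09207710921030114}
scene 56.67239356540859 285.5499878400098 214.70508194067767 [[ 0.28796839  0.95763557 -0.00288604]
 [ 0.80376477 -0.24333443 -0.54290934]
 [-0.52061156  0.15402103 -0.83978636]] [-0.15750492 -0.45166717  1.16557057]
top 53.05131030060366 281.1033682088619 208.17200578131653 [[ 0.02157797 -0.9997174   0.00997569]
 [-0.98499918 -0.02296686 -0.17102379]
 [ 0.17120457 -0.0061357  -0.9852164 ]] [-0.01860376  0.58028159  0.93960546]
```

View pics/top0.png

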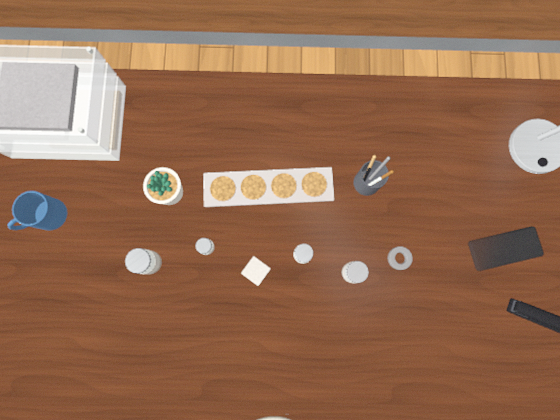

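View pics/scene0.png

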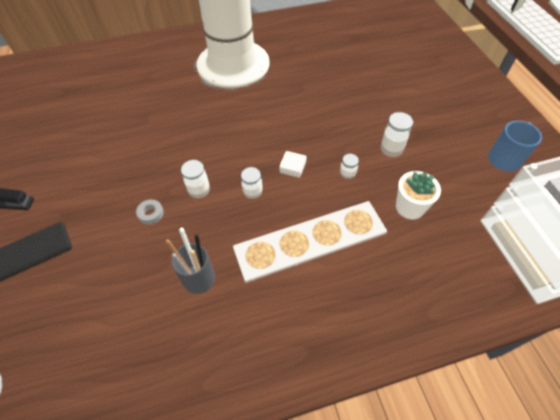

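Top view: planter at (162,186), at the +y end, so pad_1 (223,188) gets jar_d. Jars: d at (138,260), a (204,246), b (303,253), c (355,272). Pads run from (223,188) to (314,184), with the pencil cup at (370,178) and the ledge between. I'll measure all of them in both views.

```bash
cat > h.py <<'E'
import numpy as np,cv2
def ray(f,u,v,z):
    fl=210/np.tan(np.radians(float(f["fovy"]))/2)
    d=f["R"].T@np.array([(u-f["cx"])/fl,(v-f["cy"])/fl,1.]);c=-f["R"].T@f["t"]
    return (c+d*(z-c[2])/d[2])
def proj(f,X):
    fl=210/np.tan(np.radians(float(f["fovy"]))/2)
    p=f["R"]@np.asarray(X)+f["t"];return np.array([f["cx"]+fl*p[0]/p[2],f["cy"]+fl*p[1]/p[2]])
def pts(f):
    fl=210/np.tan(np.radians(float(f["fovy"]))/2);d=f["depth"].astype(float);v,u=np.mgrid[:d.shape[0],:d.shape[1]]
    P=np.stack([(u-f["cx"])/fl*d,(v-f["cy"])/fl*d,d],-1)-f["t"]
    return P@f["R"]
E
python3 - <<'E'
import numpy as np,cv2
from h import *
for n in("top","scene"):
    f=np.load(f"pics/{n}0.npz");P=pts(f);im=f["frame"]
    hsv=cv2.cvtColor(im,cv2.COLOR_RGB2HSV)
    # pads
    m=cv2.inRange(hsv,(10,90,150),(25,255,255)); m=cv2.morphologyEx(m,cv2.MORPH_OPEN,np.ones((3,3)))
    m=cv2.morphologyEx(m,cv2.MORPH_CLOSE,np.ones((5,5)))
    for c in cv2.findContours(m,cv2.RETR_EXTERNAL,cv2.CHAIN_APPROX_NONE)[0]:
        if 250<cv2.contourArea(c)<1500:
            e=cv2.fitEllipse(c);print(n,"pad?",np.round(e[0],1),np.round(e[1],1),ray(f,*e[0],.015).round(4))
    # objects by depth height
    for lo,hi,nm in((.038,.053,'a'),(.054,.068,'b'),(.071,.084,'c'),(.089,.103,'d')):
        mm=((P[...,2]>lo)&(P[...,2]<hi)&(f["depth"]>0)).astype(np.uint8)
        k,l,s,ce=cv2.connectedComponentsWithStats(mm)
        for i in range(1,k):
            if s[i,4]>60:
                q=P[l==i];print(n,nm,s[i],ce[i].round(1),np.median(q,0).round(4),(q[:,:2].min(0)+q[:,:2].max(0))/2)
    c=im[90:300,100:440] if n=="top" else im[90:300,110:460]
    cv2.imwrite(f"pics/{n}0z.png",cv2.resize(c[:,:,::-1],None,fx=2.25,fy=2.25,interpolation=cv2.INTER_CUBIC))
E
```

```text
top pad? [222.4 188.1] [22.6 23.9] [0.6333 0.1394 0.015 ]
top pad? [252.8 186.6] [23.  23.6] [0.6389 0.065  0.015 ]
top pad? [283.3 185.1] [22.7 23.6] [ 0.6443 -0.01    0.015 ]
top pad? [313.6 183.7] [22.8 23.5] [ 0.6496 -0.0844  0.015 ]
top pad? [537.3  33.8] [ 6.  79.2] [ 1.0703 -0.6729  0.015 ]
top pad? [440.1  31.5] [  6.8 122.6] [ 1.0697 -0.4152  0.015 ]
top pad? [266.2  27.2] [  7.1 280. ] [1.0691 0.0438 0.015 ]
top pad? [82.6 22.7] [  7.1 128. ] [1.0686 0.526  0.015 ]
top pad? [525.    9.3] [16.1 50.9] [ 1.1409 -0.6457  0.015 ]
top pad? [412.    7.6] [ 14.2 133.6] [ 1.1375 -0.343   0.015 ]
top pad? [282.    5.6] [ 11.  121.1] [1.1334 0.0037 0.015 ]
top pad? [116.4   3.2] [  6.9 116. ] [1.1279 0.4425 0.015 ]
top a [  0  76 121  81 432] [ 85.5 135.5] [0.7036 0.4078 0.0463] [0.80068695 0.5367347 ]
top a [ 24 196  18  28 110] [ 28.9 207.4] [0.5702 0.5901 0.0456] [0.56492016 0.57874955]
top a [ 37 196  24  33 120] [ 53.3 215. ] [0.55   0.5243 0.0454] [0.55935006 0.54125412]
top a [196 238  16  16 195] [203.7 245.7] [0.488  0.1721 0.0474] [0.48916441 0.17223362]
top a [517 302  43  
[... 3892 characters left out ...]
] [0.6362 0.2592 0.0751] [0.62167286 0.27103044]
scene c [495 199  65  90 516] [527.7 244.2] [0.8088 0.4042 0.0775] [0.79914631 0.40439571]
scene c [177 259  33  21 103] [195.8 273.1] [ 0.6853 -0.2102  0.0774] [ 0.67545009 -0.21531189]
scene d [206  31  47  20 218] [231.   44.9] [ 0.0571 -0.0056  0.0962] [ 0.03529919 -0.00130836]
scene d [388 112  25  19 354] [400.3 121.2] [0.4515 0.305  0.0961] [0.44810988 0.30656272]
scene d [406 172  29  22 385] [421.6 182.3] [0.6255 0.2691 0.0962] [0.62496134 0.27093146]
scene d [499 194  61  85 531] [530.2 236.2] [0.8    0.4041 0.096 ] [0.79224786 0.40450565]
scene d [172 245  36  31 108] [191.6 264.1] [ 0.6725 -0.2109  0.0906] [ 0.66307804 -0.21681094]
```

View pics/top0z.png

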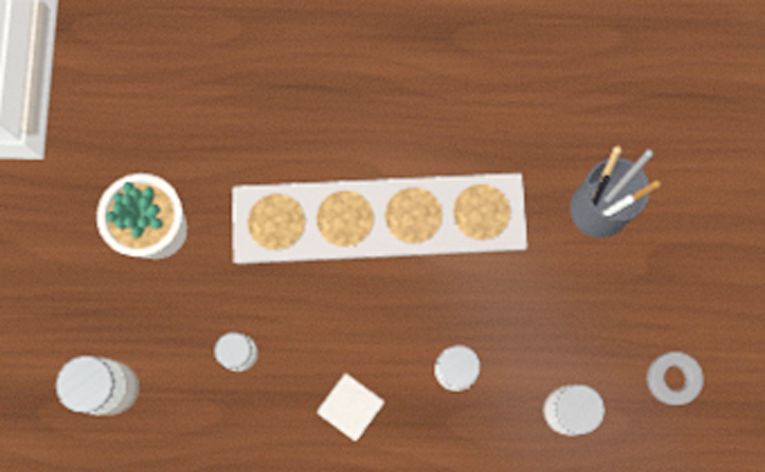

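View pics/scene0z.png

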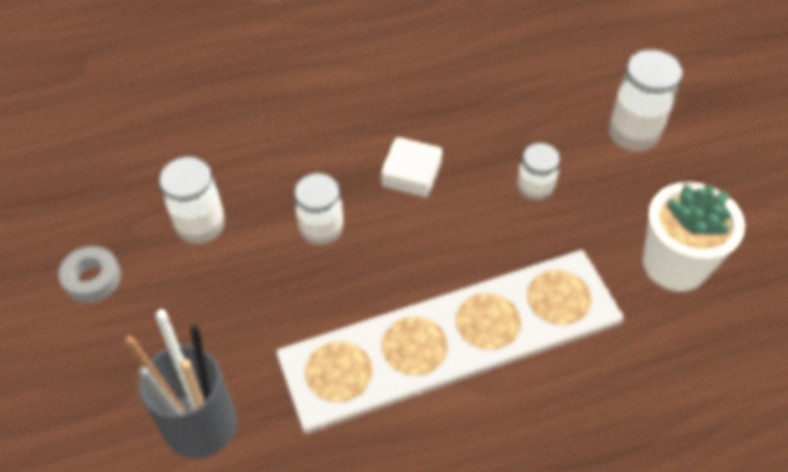

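Both views agree to about 2 mm. World x,y: jar a (.4885,.1725), b (.476,-.060), c (.4353,-.179), d (.4487,.3065). Pads 1–4 run from (.633,.139) to (.6493,-.085), 75 mm apart. The planter at (.624,.271) is 132 mm from pad_1, as specified. I'll keep the jaws perpendicular to the row, yaw about 94.2°, for every grasp.

```bash
cat > go.py <<'E'
import sys,numpy as np
from scipy.spatial.transform import Rotation as R
from station import manip
o=manip.get_obs();p=o["ee_pos"];Rm=R.from_euler("xyz",o["tool_rot"])
yaw=94.2 
print("t",round(o["t"],2),"p",p.round(4),"rpy",np.degrees(o["tool_rot"]).round(2),"F",o["wrist_force"].round(1),"w",round(o["grip_width"],4),"q",o["qpos"].round(2))
for a in sys.argv[1:]:
    T=np.array([float(x) for x in a.split(",")])
    T=np.where(np.isnan(T),p,T)
    print(T,"->",(Rm.inv().apply(T-p)*1000).round(1),"twist",round((np.degrees(o["tool_rot"][2])-yaw+180)%360-180,1))
E
python3 go.py .4487,.3065,.2
```

```text
t 0.1 p [0.2859 0.5831 0.2398] rpy [-179.9    -0.    153.89] F [-0.1  0.2  0. ] w 0.0917 q [-0.85  0.5  -0.43  1.55  0.22  1.14 -0.21]
[0.4487 0.3065 0.2   ] -> [-267.9 -176.6   40.1] twist 59.7
```

Request:
send_rows(commands=[[[-1,-35,-22,4,7],[-1,-70,-45,8,14],[-1,-105,-67,12,21],[-1,-140,-90,20,28],[-1,-170,-112,25,35]]], squeeze=15)

```text
t: 0.72
ee_pos: [0.3899, 0.4057, 0.2142]
tool_rot: [-3.139, 0.002, 2.07]
wrist_force: [-0.1, -0.6, -0.5]
grip_width: 0.0919
```

```bash
python3 go.py .4487,.3065,.2
```

```text
t 0.72 p [0.3899 0.4057 0.2142] rpy [-1.7986e+02  9.0000e-02  1.1861e+02] F [-0.1 -0.6 -0.5] w 0.0919 q [-0.64  0.36 -0.27  1.8   0.11  1.   -0.45]
[0.4487 0.3065 0.2   ] -> [-115.2    4.2   14.4] twist 24.4
```

Request:
send_rows(commands=[[[-1,-30,1,4,7],[-1,-60,2,8,14],[-1,-90,3,12,21],[-1,-115,4,14,24.4],[-1,-115.2,4.2,14.4,24.4]]])

```text
t: 1.35
ee_pos: [0.4498, 0.3043, 0.1997]
tool_rot: [-3.14, 0.004, 1.641]
wrist_force: [-0.5, 1.1, -0.4]
grip_width: 0.0917
```

```bash
python3 go.py .4487,.3065,.055
```

```text
t 1.35 p [0.4498 0.3043 0.1997] rpy [-179.9     0.21   94.03] F [-0.5  1.1 -0.4] w 0.0917 q [-0.53  0.33 -0.14  1.87  0.06  0.95 -0.63]
[0.4487 0.3065 0.055 ] -> [  2.9  -0.7 144.7] twist -0.2
```

Request:
send_rows(commands=[[[-1,2.2,-1,20,0],[-1,2.2,-1,45,0],[-1,2.2,-1,70,0],[-1,2.2,-1,76,0],[-1,2.2,-1,76,0]]])

```text
t: 1.98
ee_pos: [0.4482, 0.3069, 0.1237]
tool_rot: [-3.139, 0.003, 1.643]
wrist_force: [0.4, -0.5, 0.5]
grip_width: 0.0916
```

```bash
python3 go.py .4487,.3065,.055; python3 - <<'E'
from station import manip
import cv2
for n in("scene","top"):
    f=manip.grab_frame(n);cv2.imwrite(f"pics/{n}1.png",f["frame"][:,:,::-1])
E
```

```text
t 1.98 p [0.4482 0.3069 0.1237] rpy [-179.87    0.2    94.12] F [ 0.4 -0.5  0.5] w 0.0916 q [-0.54  0.43 -0.14  1.92  0.08  0.79 -0.65]
[0.4487 0.3065 0.055 ] -> [-0.2  0.6 68.7] twist -0.1
```

View pics/scene1.png

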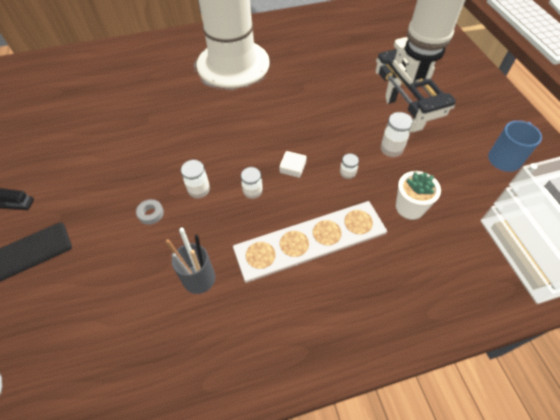

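View pics/top1.png

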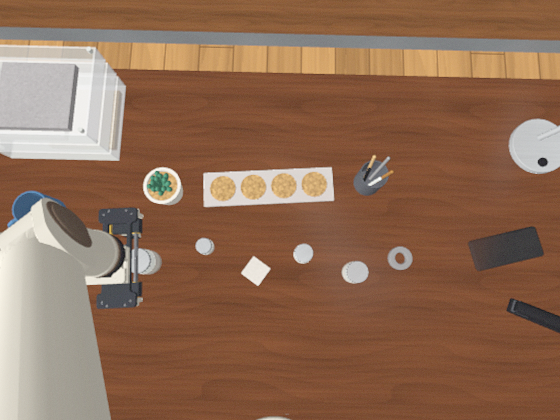

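In the top view the fingers straddle jar_d's lid (col ~136, rows 235–285, lid at (138,260)). The alignment is right, so I'll descend.

Request:
send_rows(commands=[[[-1,0,0.5,18,0],[-1,0,0.5,36,0],[-1,0,0.5,54,0],[-1,0,0.5,68,0],[-1,0,0.5,68.7,0]]])

```text
t: 2.7
ee_pos: [0.4484, 0.3061, 0.0542]
tool_rot: [-3.138, 0.004, 1.642]
wrist_force: [0.1, -0.4, -0.3]
grip_width: 0.0914
```

Request:
send_rows(commands=[[[0,0,0,0,0],[0.5,0,0,0,0],[1,0,0,0,0],[1,0,0,0,0],[1,0,0,0,0]]], squeeze=20)

```text
t: 3.32
ee_pos: [0.4486, 0.3062, 0.0546]
tool_rot: [-3.139, 0.004, 1.642]
wrist_force: [-0.0, -0.4, 2.3]
grip_width: 0.0552
```

```bash
python3 go.py nan,nan,.19
```

```text
t 3.33 p [0.4486 0.3062 0.0546] rpy [-179.85    0.23   94.08] F [-0.  -0.4  2.3] w 0.0552 q [-0.55  0.54 -0.12  1.95  0.11  0.66 -0.67]
[0.44861856 0.30621349 0.19      ] -> [  -0.5   -0.4 -135.4] twist -0.1
```

Request:
send_rows(commands=[[[1,0,0,0,0],[1,0,0,-8,0],[1,0,0,-20,0],[1,0,0,-35,0],[1,0,0,-50,0]]], squeeze=30)

```text
t: 3.95
ee_pos: [0.449, 0.3066, 0.106]
tool_rot: [-3.14, 0.003, 1.642]
wrist_force: [-0.5, -0.3, -1.8]
grip_width: 0.0552
```

Request:
send_rows(commands=[[[1,0,0,-15,0],[1,0,0,-35,0],[1,0,0,-55,0],[1,0,0,-75,0],[1,0,0,-85,0]]])

```text
t: 4.58
ee_pos: [0.4497, 0.3074, 0.193]
tool_rot: [3.141, 0.002, 1.642]
wrist_force: [-0.3, 0.4, -1.4]
grip_width: 0.055
```

```bash
python3 go.py .6333,.139,.19;python3 - <<'E'
from station import manip
import cv2
for n in("scene",):
    f=manip.grab_frame(n);cv2.imwrite(f"pics/{n}2.png",f["frame"][:,:,::-1])
E
```

```text
t 4.58 p [0.4497 0.3074 0.193 ] rpy [1.7999e+02 1.3000e-01 9.4080e+01] F [-0.3  0.4 -1.4] w 0.055 q [-0.53  0.34 -0.14  1.87  0.06  0.94 -0.63]
[0.6333 0.139  0.19  ] -> [-181.   171.2    3.4] twist -0.1
```

View pics/scene2.png

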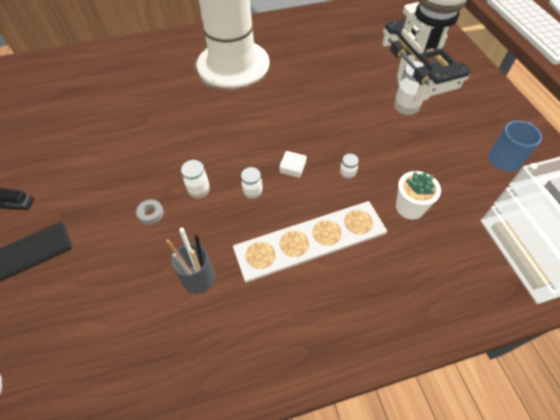

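jar_d is held and its underside is at about 0.14 m, above everything on the way. I'll move toward the row first, then forward.

Request:
send_rows(commands=[[[1,-15,0,0,0],[1,-45,5,0,0],[1,-80,20,0,0],[1,-115,40,0,0],[1,-150,65,0,0]]])

```text
t: 5.25
ee_pos: [0.5251, 0.1601, 0.1931]
tool_rot: [-3.141, 0.003, 1.642]
wrist_force: [0.3, 1.3, -1.2]
grip_width: 0.055
```

```bash
python3 go.py .6333,.139,.19
```

```text
t 5.25 p [0.5251 0.1601 0.1931] rpy [-1.7995e+02  1.5000e-01  9.4060e+01] F [ 0.3  1.3 -1.2] w 0.055 q [-0.29  0.35 -0.07  1.86  0.03  0.94 -0.3 ]
[0.6333 0.139  0.19  ] -> [-28.7 106.4   3.1] twist -0.1
```

Request:
send_rows(commands=[[[1,-8,25,0,0],[1,-15,55,0,0],[1,-22,85,2,0],[1,-28.7,106.4,3,0],[1,-28.7,106.4,3,0]]])

```text
t: 5.88
ee_pos: [0.6337, 0.1363, 0.1885]
tool_rot: [-3.139, 0.004, 1.639]
wrist_force: [-0.5, -0.6, -1.1]
grip_width: 0.0551
```

```bash
python3 go.py .633,.139,.08 .633,.139,.0705
```

```text
t 5.88 p [0.6337 0.1363 0.1885] rpy [-179.84    0.25   93.9 ] F [-0.5 -0.6 -1.1] w 0.0551 q [-0.22  0.52 -0.04  1.61  0.03  1.02 -0.21]
[0.633 0.139 0.08 ] -> [  3.3  -0.2 108.5] twist -0.3
[0.633  0.139  0.0705] -> [ 3.30e+00 -1.00e-01  1.18e+02] twist -0.3
```

Request:
send_rows(commands=[[[1,3,0,20,0],[1,3,0,45,0],[1,3,0,70,0],[1,3,0,95,0],[1,3,0,105,0]]])

```text
t: 6.5
ee_pos: [0.63, 0.1387, 0.0804]
tool_rot: [-3.133, 0.005, 1.64]
wrist_force: [0.6, -0.4, -2.2]
grip_width: 0.0553
```

```bash
python3 go.py .633,.139,.0705
```

```text
t 6.5 p [0.63   0.1387 0.0804] rpy [-179.53    0.29   93.95] F [ 0.6 -0.4 -2.2] w 0.0553 q [-0.23  0.64 -0.04  1.68  0.04  0.83 -0.22]
[0.633  0.139  0.0705] -> [0.2 3.1 9.9] twist -0.2
```

Request:
send_rows(commands=[[[1,0,3,3,0],[1,0,3,6,0],[1,0,3,9,0],[1,0,3,10,0],[1,0,3,10,0]]])

```text
t: 7.12
ee_pos: [0.6331, 0.1389, 0.0706]
tool_rot: [-3.134, 0.005, 1.64]
wrist_force: [0.5, 0.8, -2.3]
grip_width: 0.0553
```

```bash
python3 go.py .633,.139,.0695
```

```text
t 7.12 p [0.6331 0.1389 0.0706] rpy [-179.55    0.28   93.95] F [ 0.5  0.8 -2.3] w 0.0553 q [-0.23  0.66 -0.04  1.67  0.04  0.82 -0.22]
[0.633  0.139  0.0695] -> [ 0.1 -0.1  1.1] twist -0.3
```

Still carrying (Fz -2.3), about 1 mm above contact. I'll ease down until it takes load, then open.

Request:
send_rows(commands=[[[1,0,0,0.5,0],[1,0,0,1,0],[1,0,0,1.3,0],[1,0,0,1.5,0],[1,0,0,1.5,0]]])

```text
t: 7.75
ee_pos: [0.6332, 0.1389, 0.0697]
tool_rot: [-3.134, 0.005, 1.64]
wrist_force: [-2.1, 0.3, 4.3]
grip_width: 0.0552
```

```bash
python3 go.py
```

```text
t 7.75 p [0.6332 0.1389 0.0697] rpy [-179.57    0.28   93.95] F [-2.1  0.3  4.3] w 0.0552 q [-0.23  0.66 -0.04  1.67  0.04  0.82 -0.22]
```

Contact (Fz +4.3), so I'll open and go up.

Request:
send_rows(commands=[[[0.2,0,0,0,0],[0,0,0,0,0],[-0.5,0,0,0,0],[-1,0,0,0,0],[-1,0,0,0,0]]])

```text
t: 8.38
ee_pos: [0.6333, 0.1389, 0.0695]
tool_rot: [-3.134, 0.005, 1.64]
wrist_force: [0.5, 0.5, -0.0]
grip_width: 0.0807
```

Request:
send_rows(commands=[[[-1,0,0,-15,0],[-1,0,0,-40,0],[-1,0,0,-65,0],[-1,0,0,-95,0],[-1,0,0,-120,0]]])

```text
t: 9.0
ee_pos: [0.6347, 0.1397, 0.1921]
tool_rot: [-3.136, 0.004, 1.64]
wrist_force: [-0.2, 0.1, -0.3]
grip_width: 0.0912
```

```bash
python3 go.py .4353,-.179,.19
```

```text
t 9.0 p [0.6347 0.1397 0.1921] rpy [-179.7     0.25   93.95] F [-0.2  0.1 -0.3] w 0.0912 q [-0.23  0.52 -0.04  1.6   0.03  1.03 -0.21]
[ 0.4353 -0.179   0.19  ] -> [-304.2 -220.8    4.6] twist -0.3
```

Request:
send_rows(commands=[[[-1,-40,-30,0,0],[-1,-85,-65,0,0],[-1,-130,-98,0,0],[-1,-175,-130,0,0],[-1,-220,-163,0,0]]])

```text
t: 9.62
ee_pos: [0.4868, -0.0925, 0.1953]
tool_rot: [-3.139, 0.005, 1.64]
wrist_force: [0.2, -1.1, 0.4]
grip_width: 0.092
```

```bash
python3 go.py .4353,-.179,.14; python3 - <<'E'
from station import manip
import cv2
f=manip.grab_frame("scene");cv2.imwrite("pics/scene3.png",f["frame"][:,:,::-1])
E
```

```text
t 9.62 p [ 0.4868 -0.0925  0.1953] rpy [-179.83    0.28   93.95] F [ 0.2 -1.1  0.4] w 0.092 q [ 0.11  0.25  0.03  1.99 -0.    0.91  0.2 ]
[ 0.4353 -0.179   0.14  ] -> [-82.5 -57.2  55.9] twist -0.3
```

View pics/scene3.png

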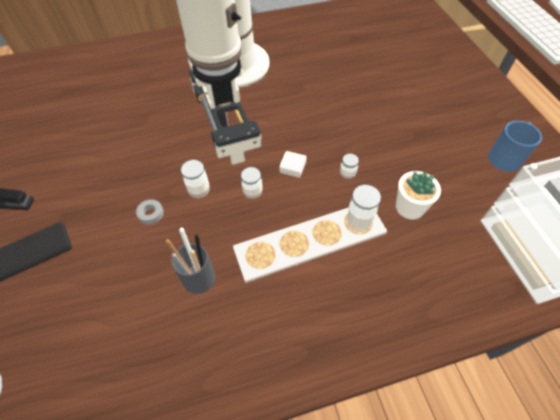

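jar_d stands on pad_1 (lid at (365,197), foot at (358,225)) and the planter hasn't moved. Next is jar_c.

Request:
send_rows(commands=[[[-1,-25,-20,0,0],[-1,-55,-40,5,0],[-1,-80,-55,20,0],[-1,-82,-57,40,0],[-1,-82,-57,52,0]]])

```text
t: 10.3
ee_pos: [0.4296, -0.1861, 0.1441]
tool_rot: [-3.134, 0.008, 1.63]
wrist_force: [0.0, 0.1, 1.2]
grip_width: 0.0919
```

```bash
python3 go.py .4353,-.179,.040
```

```text
t 10.3 p [ 0.4296 -0.1861  0.1441] rpy [-179.59    0.48   93.42] F [0.  0.1 1.2] w 0.0919 q [ 0.26  0.28  0.09  2.09 -0.02  0.77  0.43]
[ 0.4353 -0.179   0.04  ] -> [  7.7   6.9 104. ] twist -0.8
```

Request:
send_rows(commands=[[[-1,6,5,5,-0.8],[-1,6,5,15,-0.8],[-1,6,5,28,-0.8],[-1,6,5,34,-0.8],[-1,6,5,34,-0.8]]])

```text
t: 10.92
ee_pos: [0.4334, -0.1801, 0.1094]
tool_rot: [-3.133, 0.008, 1.644]
wrist_force: [0.4, -0.2, 0.6]
grip_width: 0.0919
```

```bash
python3 go.py .4353,-.179,.040
```

```text
t 10.93 p [ 0.4334 -0.1801  0.1094] rpy [-179.5     0.45   94.21] F [ 0.4 -0.2  0.6] w 0.0919 q [ 0.26  0.34  0.08  2.11 -0.03  0.69  0.43]
[ 0.4353 -0.179   0.04  ] -> [ 1.5  2.5 69.4] twist 0.0
```

Request:
send_rows(commands=[[[-1,1.5,2.5,14,0],[-1,1.5,2.5,32,0],[-1,1.5,2.5,50,0],[-1,1.5,2.5,66,0],[-1,1.5,2.5,69,0]]])

```text
t: 11.55
ee_pos: [0.4344, -0.1786, 0.0391]
tool_rot: [-3.131, 0.007, 1.644]
wrist_force: [-0.4, 0.2, -0.1]
grip_width: 0.0919
```

Request:
send_rows(commands=[[[-0.5,0,0,0,0],[0.5,0,0,0,0],[1,0,0,0,0],[1,0,0,0,0],[1,0,0,0,0]]], squeeze=20)

```text
t: 12.18
ee_pos: [0.4346, -0.1787, 0.0394]
tool_rot: [-3.131, 0.007, 1.644]
wrist_force: [-0.1, -0.1, 3.0]
grip_width: 0.0497
```

```bash
python3 go.py nan,nan,.19
```

```text
t 12.18 p [ 0.4346 -0.1787  0.0394] rpy [-179.41    0.41   94.21] F [-0.1 -0.1  3. ] w 0.0497 q [ 0.27  0.48  0.07  2.13 -0.04  0.54  0.44]
[ 0.43459412 -0.1786985   0.19      ] -> [  -1.1   -1.6 -150.6] twist 0.0
```

Request:
send_rows(commands=[[[1,0,0,0,0],[1,0,0,-8,0],[1,0,0,-20,0],[1,0,0,-35,0],[1,0,0,-50,0]]], squeeze=30)

```text
t: 12.8
ee_pos: [0.4353, -0.1784, 0.0908]
tool_rot: [-3.132, 0.007, 1.644]
wrist_force: [-0.2, -0.4, -2.5]
grip_width: 0.0497
```

Request:
send_rows(commands=[[[1,0,0,-20,0],[1,0,0,-45,0],[1,0,0,-70,0],[1,0,0,-85,0],[1,0,0,-90,0]]])

```text
t: 13.42
ee_pos: [0.4366, -0.1778, 0.182]
tool_rot: [-3.134, 0.008, 1.644]
wrist_force: [-0.8, -0.5, -2.0]
grip_width: 0.0492
```

```bash
python3 go.py .6387,.0645,.18
```

```text
t 13.43 p [ 0.4366 -0.1778  0.182 ] rpy [-179.56    0.46   94.21] F [-0.8 -0.5 -2. ] w 0.0492 q [ 0.24  0.23  0.09  2.05 -0.01  0.86  0.41]
[0.6387 0.0645 0.18  ] -> [226.8 219.3  -1.6] twist 0.0
```

Request:
send_rows(commands=[[[1,20,18,0,0],[1,55,52,0,0],[1,92,88,0,0],[1,128,122,0,0],[1,165,157,0,0]]])

```text
t: 14.05
ee_pos: [0.5813, -0.0007, 0.1784]
tool_rot: [-3.132, 0.008, 1.644]
wrist_force: [0.8, -0.7, -1.7]
grip_width: 0.0495
```

```bash
python3 go.py .6387,.0645,.18
```

```text
t 14.05 p [ 0.5813 -0.0007  0.1784] rpy [-179.45    0.47   94.19] F [ 0.8 -0.7 -1.7] w 0.0495 q [-0.05  0.42 -0.    1.79  0.01  0.94  0.01]
[0.6387 0.0645 0.18  ] -> [60.8 62.  -2.7] twist -0.0
```

Request:
send_rows(commands=[[[1,25,25,0,0],[1,48,48,0,0],[1,58,60,0,0],[1,60,62,0,0],[1,60,62,5,0]]])

```text
t: 14.68
ee_pos: [0.6383, 0.0622, 0.1721]
tool_rot: [-3.132, 0.009, 1.643]
wrist_force: [-0.1, 0.9, -1.6]
grip_width: 0.0491
```

```bash
python3 go.py .6387,.0645,.064
```

```text
t 14.68 p [0.6383 0.0622 0.1721] rpy [-179.43    0.52   94.12] F [-0.1  0.9 -1.6] w 0.0491 q [-0.13  0.53 -0.02  1.64  0.02  0.99 -0.08]
[0.6387 0.0645 0.064 ] -> [  3.3   1.7 108.1] twist -0.1
```

Request:
send_rows(commands=[[[1,3,2,20,0],[1,3,2,45,0],[1,3,2,70,0],[1,3,2,95,0],[1,3,2,107,0]]])

```text
t: 15.3
ee_pos: [0.637, 0.0631, 0.0624]
tool_rot: [-3.128, 0.01, 1.642]
wrist_force: [-0.7, 0.1, -0.7]
grip_width: 0.0497
```

```bash
python3 go.py .6387,.0645,.0550
```

```text
t 15.3 p [0.637  0.0631 0.0624] rpy [-179.2     0.55   94.06] F [-0.7  0.1 -0.7] w 0.0497 q [-0.13  0.66 -0.02  1.69  0.03  0.8  -0.09]
[0.6387 0.0645 0.055 ] -> [1.3 1.9 7.3] twist -0.1
```

Request:
send_rows(commands=[[[1,1.3,1.9,3,0],[1,1.3,1.9,6,0],[1,1.3,1.9,7.3,0],[1,1.3,1.9,8,0],[1,1.3,1.9,8.3,0]]])

```text
t: 15.92
ee_pos: [0.639, 0.0645, 0.0545]
tool_rot: [-3.128, 0.01, 1.642]
wrist_force: [-0.2, -0.2, 1.7]
grip_width: 0.0492
```

```bash
python3 go.py
```

```text
t 15.93 p [0.639  0.0645 0.0545] rpy [-179.24    0.55   94.06] F [-0.2 -0.2  1.7] w 0.0492 q [-0.14  0.68 -0.02  1.69  0.03  0.79 -0.1 ]
```

Contact (Fz went from -1.7 to +1.7) at the expected height, so I'll release.

Request:
send_rows(commands=[[[0.3,0,0,0,0],[0,0,0,0,0],[-0.5,0,0,0,0],[-1,0,0,0,0],[-1,0,0,0,0]]])

```text
t: 16.55
ee_pos: [0.6392, 0.0645, 0.0547]
tool_rot: [-3.129, 0.01, 1.642]
wrist_force: [0.0, -0.4, 0.5]
grip_width: 0.0747
```

Request:
send_rows(commands=[[[-1,0,0,-15,0],[-1,0,0,-40,0],[-1,0,0,-65,0],[-1,0,0,-95,0],[-1,0,0,-115,0]]])

```text
t: 17.18
ee_pos: [0.6415, 0.0659, 0.1725]
tool_rot: [-3.132, 0.009, 1.642]
wrist_force: [0.2, 0.0, -0.3]
grip_width: 0.092
```

```bash
python3 go.py .476,-.060,.16
```

```text
t 17.18 p [0.6415 0.0659 0.1725] rpy [-179.43    0.54   94.06] F [ 0.2  0.  -0.3] w 0.092 q [-0.14  0.53 -0.02  1.63  0.02  1.   -0.09]
[ 0.476 -0.06   0.16 ] -> [-113.8 -173.9   15.3] twist -0.1
```

Request:
send_rows(commands=[[[-1,-25,-38,0,0],[-1,-52,-80,0,0],[-1,-80,-122,5,0],[-1,-105,-162,12,0],[-1,-112,-172,15,0]]])

```text
t: 17.8
ee_pos: [0.475, -0.0602, 0.1603]
tool_rot: [-3.13, 0.01, 1.638]
wrist_force: [0.4, 1.0, -0.8]
grip_width: 0.0919
```

```bash
python3 go.py .476,-.060,.09
```

```text
t 17.8 p [ 0.475  -0.0602  0.1603] rpy [-179.33    0.57   93.87] F [ 0.4  1.  -0.8] w 0.0919 q [0.05 0.28 0.02 2.05 0.01 0.83 0.12]
[ 0.476 -0.06   0.09 ] -> [ 0.9  1.8 70.3] twist -0.3
```

Request:
send_rows(commands=[[[-1,1,1.8,10,0],[-1,1,1.8,28,0],[-1,1,1.8,46,0],[-1,1,1.8,62,0],[-1,1,1.8,66,0]]])

```text
t: 18.42
ee_pos: [0.4759, -0.059, 0.0929]
tool_rot: [-3.128, 0.009, 1.639]
wrist_force: [-0.1, -0.2, -0.3]
grip_width: 0.0918
```

```bash
python3 go.py .476,-.060,.031
```

```text
t 18.43 p [ 0.4759 -0.059   0.0929] rpy [-179.23    0.54   93.94] F [-0.1 -0.2 -0.3] w 0.0918 q [0.05 0.39 0.01 2.09 0.01 0.67 0.12]
[ 0.476 -0.06   0.031] -> [-0.4  0.9 61.9] twist -0.3
```

Request:
send_rows(commands=[[[-1,-0.5,1,12,0],[-1,-0.5,1,28,0],[-1,-0.5,1,44,0],[-1,-0.5,1,58,0],[-1,-0.5,1,61.5,0]]])

```text
t: 19.05
ee_pos: [0.4752, -0.0601, 0.0302]
tool_rot: [-3.126, 0.009, 1.639]
wrist_force: [-0.5, 0.7, -0.1]
grip_width: 0.0918
```

Request:
send_rows(commands=[[[-0.5,0,0,0,0],[0.5,0,0,0,0],[1,0,0,0,0],[1,0,0,0,0],[1,0,0,0,0]]], squeeze=20)

```text
t: 19.68
ee_pos: [0.4753, -0.0601, 0.0304]
tool_rot: [-3.126, 0.009, 1.639]
wrist_force: [-1.0, 0.2, -0.8]
grip_width: 0.0461
```

Request:
send_rows(commands=[[[1,0,0,0,0],[1,0,0,-8,0],[1,0,0,-20,0],[1,0,0,-35,0],[1,0,0,-50,0]]], squeeze=25)

```text
t: 20.3
ee_pos: [0.4764, -0.0596, 0.0818]
tool_rot: [-3.127, 0.009, 1.639]
wrist_force: [-0.2, 0.2, -0.3]
grip_width: 0.0438
```

Request:
send_rows(commands=[[[1,0,0,-20,0],[1,0,0,-45,0],[1,0,0,-65,0],[1,0,0,-75,0],[1,0,0,-80,0]]])

```text
t: 20.92
ee_pos: [0.4776, -0.0588, 0.1625]
tool_rot: [-3.128, 0.009, 1.639]
wrist_force: [0.6, 0.0, -0.3]
grip_width: 0.0435
```

```bash
python3 go.py .644,-.0103,.16
```

```text
t 20.93 p [ 0.4776 -0.0588  0.1625] rpy [-179.23    0.54   93.93] F [ 0.6  0.  -0.3] w 0.0435 q [0.05 0.28 0.02 2.04 0.01 0.83 0.12]
[ 0.644  -0.0103  0.16  ] -> [ 3.700e+01  1.693e+02 -1.000e-01] twist -0.3
```

```bash
python3 - <<'E'
from station import manip
import cv2,numpy as np
for n in("scene","top"):
    f=manip.grab_frame(n);np.savez(f"pics/{n}4.npz",**f)
    c=f["frame"][60:270,150:460] if n=="scene" else f["frame"][120:330,130:440];cv2.imwrite(f"pics/{n}4.png",cv2.resize(c[:,:,::-1],None,fx=2.5,fy=2.5))
E
```

```text
(no output)
```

View pics/scene4.png

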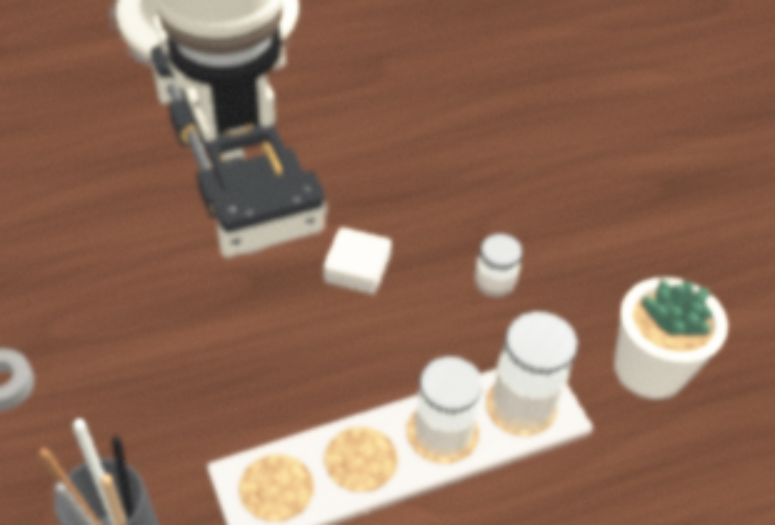

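View pics/top4.png

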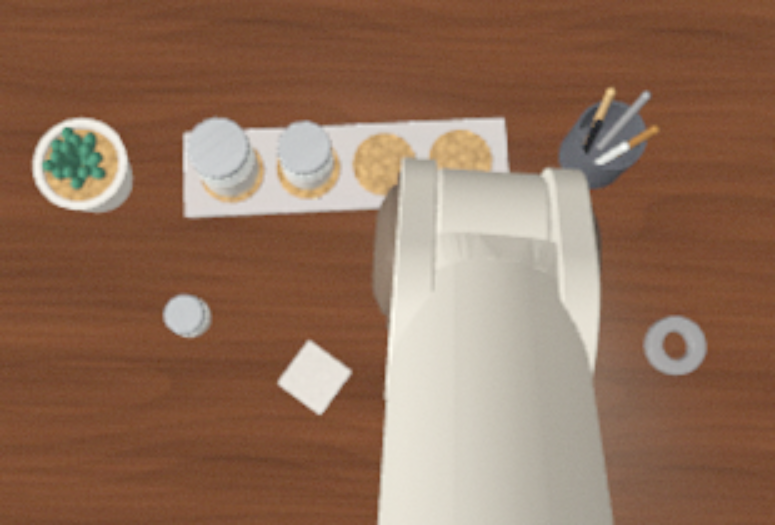

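jars d and c sit centred on pads 1 and 2. jar_b is in the gripper: its spot on the desk is empty and the opening of 43.5 mm matches its 44 mm diameter. On to pad_3.

Request:
send_rows(commands=[[[1,6,25,0,0],[1,14,60,0,0],[1,22,100,0,0],[1,30,140,0,0],[1,36,164,0,0]]])

```text
t: 21.65
ee_pos: [0.6397, -0.0108, 0.1578]
tool_rot: [-3.126, 0.009, 1.64]
wrist_force: [0.6, 0.1, -0.9]
grip_width: 0.0437
```

```bash
python3 go.py .644,-.0103,.056
```

```text
t 21.65 p [ 0.6397 -0.0108  0.1578] rpy [-179.11    0.51   93.96] F [ 0.6  0.1 -0.9] w 0.0437 q [-0.03  0.54  0.    1.65  0.01  0.97  0.03]
[ 0.644  -0.0103  0.056 ] -> [  1.1   5.9 101.7] twist -0.2
```

Request:
send_rows(commands=[[[1,1,4,10,0],[1,1,5,32,0],[1,1,5,57,0],[1,1,5,82,0],[1,1,5,97,0]]])

```text
t: 22.28
ee_pos: [0.6404, -0.0111, 0.058]
tool_rot: [-3.121, 0.009, 1.64]
wrist_force: [-0.9, 0.3, -0.8]
grip_width: 0.0434
```

```bash
python3 go.py .644,-.0103,.0465
```

```text
t 22.27 p [ 0.6404 -0.0111  0.058 ] rpy [-178.85    0.52   93.94] F [-0.9  0.3 -0.8] w 0.0434 q [-0.03  0.67  0.    1.69  0.01  0.8   0.03]
[ 0.644  -0.0103  0.0465] -> [ 0.6  3.9 11.4] twist -0.3
```

Request:
send_rows(commands=[[[1,0.6,3.9,4,0],[1,0.6,3.9,8,0],[1,0.6,3.9,11,0],[1,0.6,3.9,12,0],[1,0.6,3.9,12.2,0]]])

```text
t: 22.9
ee_pos: [0.6443, -0.0103, 0.0462]
tool_rot: [-3.122, 0.009, 1.64]
wrist_force: [-0.0, -1.0, -0.4]
grip_width: 0.0433
```

```bash
python3 go.py
```

```text
t 22.9 p [ 0.6443 -0.0103  0.0462] rpy [-178.88    0.52   93.94] F [-0.  -1.  -0.4] w 0.0433 q [-0.03  0.7   0.    1.68  0.01  0.79  0.03]
```

Request:
send_rows(commands=[[[1,0,0,0.5,0],[1,0,0,0.8,0],[1,0,0,1.1,0],[1,0,0,1.3,0],[1,0,0,1.3,0]]])

```text
t: 23.52
ee_pos: [0.6444, -0.0103, 0.0455]
tool_rot: [-3.122, 0.009, 1.64]
wrist_force: [-2.7, 0.2, 5.9]
grip_width: 0.0434
```

```bash
python3 go.py
```

```text
t 23.52 p [ 0.6444 -0.0103  0.0455] rpy [-178.9     0.52   93.94] F [-2.7  0.2  5.9] w 0.0434 q [-0.03  0.7   0.    1.68  0.01  0.78  0.03]
```

Contact. I'll release and rise.

Request:
send_rows(commands=[[[0.4,0,0,0,0],[0,0,0,0,0],[-0.5,0,0,0,0],[-1,0,0,0,0],[-1,0,0,0,0]]])

```text
t: 24.15
ee_pos: [0.6444, -0.0103, 0.0454]
tool_rot: [-3.122, 0.009, 1.64]
wrist_force: [0.3, -0.0, 0.2]
grip_width: 0.0712
```

Request:
send_rows(commands=[[[-1,0,0,-15,0],[-1,0,0,-40,0],[-1,0,0,-70,0],[-1,0,0,-100,0],[-1,0,0,-130,0]]])

```text
t: 24.78
ee_pos: [0.6471, -0.009, 0.1776]
tool_rot: [-3.124, 0.009, 1.64]
wrist_force: [0.2, 0.6, 0.0]
grip_width: 0.0919
```

```bash
python3 go.py .4885,.1725,.17
```

```text
t 24.77 p [ 0.6471 -0.009   0.1776] rpy [-178.97    0.52   93.94] F [0.2 0.6 0. ] w 0.0919 q [-0.04  0.53  0.    1.61  0.01  1.02  0.03]
[0.4885 0.1725 0.17  ] -> [ 192.  -145.6    8.5] twist -0.3
```

Request:
send_rows(commands=[[[-1,35,-30,0,0],[-1,78,-62,0,0],[-1,120,-95,0,0],[-1,162,-125,4,0],[-1,188,-143,8,0]]])

```text
t: 25.4
ee_pos: [0.4899, 0.1713, 0.1718]
tool_rot: [-3.125, 0.008, 1.642]
wrist_force: [0.1, 0.4, 0.3]
grip_width: 0.0917
```

```bash
python3 go.py .4885,.1725,.08
```

```text
t 25.4 p [0.4899 0.1713 0.1718] rpy [-179.05    0.46   94.1 ] F [0.1 0.4 0.3] w 0.0917 q [-0.33  0.33 -0.07  1.94  0.03  0.89 -0.35]
[0.4885 0.1725 0.08  ] -> [ 2.1  0.2 91.8] twist -0.1
```

Request:
send_rows(commands=[[[-1,1.5,0,15,0],[-1,1.5,0,40,0],[-1,1.5,0,65,0],[-1,1.5,0,84,0],[-1,1.5,0,90,0]]])

```text
t: 26.02
ee_pos: [0.4884, 0.1705, 0.0808]
tool_rot: [-3.124, 0.009, 1.641]
wrist_force: [-0.1, -0.1, -0.5]
grip_width: 0.0923
```

```bash
python3 go.py .4885,.1725,.0235
```

```text
t 26.02 p [0.4884 0.1705 0.0808] rpy [-178.97    0.52   94.01] F [-0.1 -0.1 -0.5] w 0.0923 q [-0.34  0.47 -0.06  1.99  0.05  0.7  -0.36]
[0.4885 0.1725 0.0235] -> [ 2.6  1.3 57.2] twist -0.2
```

Request:
send_rows(commands=[[[-1,2.5,1.3,12,0],[-1,2.5,1.3,28,0],[-1,2.5,1.3,44,0],[-1,2.5,1.3,54,0],[-1,2.5,1.3,57,0]]])

```text
t: 26.65
ee_pos: [0.4879, 0.1722, 0.0228]
tool_rot: [-3.122, 0.01, 1.641]
wrist_force: [0.6, 0.1, 0.3]
grip_width: 0.0917
```

Request:
send_rows(commands=[[[-0.5,0,0,0,0],[0.5,0,0,0,0],[1,0,0,0,0],[1,0,0,0,0],[1,0,0,0,0]]], squeeze=20)

```text
t: 27.28
ee_pos: [0.488, 0.1723, 0.023]
tool_rot: [-3.122, 0.01, 1.641]
wrist_force: [0.2, 0.3, -0.1]
grip_width: 0.0463
```

Request:
send_rows(commands=[[[1,0,0,0,0],[1,0,0,0,0],[1,0,0,0,0],[1,0,0,0,0],[1,0,0,0,0]]])

```text
t: 27.9
ee_pos: [0.4881, 0.1723, 0.023]
tool_rot: [-3.123, 0.01, 1.641]
wrist_force: [-0.0, -0.3, 0.8]
grip_width: 0.0372
```

```bash
python3 go.py
```

```text
t 27.9 p [0.4881 0.1723 0.023 ] rpy [-178.91    0.55   94.01] F [-0.  -0.3  0.8] w 0.0372 q [-0.35  0.57 -0.06  2.01  0.06  0.58 -0.38]
```

Request:
send_rows(commands=[[[1,0,0,-5,0],[1,0,0,-15,0],[1,0,0,-30,0],[1,0,0,-50,0],[1,0,0,-70,0]]], squeeze=22)

```text
t: 28.52
ee_pos: [0.4896, 0.1731, 0.0946]
tool_rot: [-3.123, 0.009, 1.641]
wrist_force: [0.9, 1.1, -0.5]
grip_width: 0.0376
```

Request:
send_rows(commands=[[[1,0,0,-20,0],[1,0,0,-45,0],[1,0,0,-65,0],[1,0,0,-75,0],[1,0,0,-78,0]]])

```text
t: 29.15
ee_pos: [0.4913, 0.174, 0.1735]
tool_rot: [-3.125, 0.009, 1.641]
wrist_force: [0.3, -0.2, -0.8]
grip_width: 0.0372
```

```bash
python3 go.py .6493,-.085,.16
```

```text
t 29.15 p [0.4913 0.174  0.1735] rpy [-179.04    0.51   94.01] F [ 0.3 -0.2 -0.8] w 0.0372 q [-0.34  0.33 -0.07  1.93  0.03  0.9  -0.35]
[ 0.6493 -0.085   0.16  ] -> [-269.3  139.8   13.6] twist -0.2
```

Request:
send_rows(commands=[[[1,-20,8,0,0],[1,-60,20,0,0],[1,-100,35,0,0],[1,-142,55,0,0],[1,-185,80,0,0]]])

```text
t: 29.78
ee_pos: [0.5837, -0.006, 0.173]
tool_rot: [-3.123, 0.009, 1.641]
wrist_force: [1.3, 0.2, -0.4]
grip_width: 0.038
```

```bash
python3 go.py .6493,-.085,.15
```

```text
t 29.77 p [ 0.5837 -0.006   0.173 ] rpy [-178.93    0.49   94.05] F [ 1.3  0.2 -0.4] w 0.038 q [-0.05  0.43  0.01  1.78  0.01  0.95  0.03]
[ 0.6493 -0.085   0.15  ] -> [-83.3  60.3  22.6] twist -0.1
```

Request:
send_rows(commands=[[[1,-30,22,3,0],[1,-58,43,8,0],[1,-76,56,14,0],[1,-81,60,20,0],[1,-81,60,22,0]]])

```text
t: 30.4
ee_pos: [0.6478, -0.0823, 0.1492]
tool_rot: [-3.12, 0.008, 1.641]
wrist_force: [0.2, 0.3, -0.1]
grip_width: 0.0372
```

```bash
python3 go.py .6493,-.085,.05
```

```text
t 30.4 p [ 0.6478 -0.0823  0.1492] rpy [-178.79    0.45   94.05] F [ 0.2  0.3 -0.1] w 0.0372 q [ 0.06  0.58  0.03  1.61 -0.01  0.97  0.16]
[ 0.6493 -0.085   0.05  ] -> [-2.1  3.4 99.1] twist -0.2
```

Request:
send_rows(commands=[[[1,-2,3,12,0],[1,-2,3,35,0],[1,-2,3,60,0],[1,-2,3,82,0],[1,-2,3,95,0]]])

```text
t: 31.02
ee_pos: [0.6481, -0.0842, 0.0524]
tool_rot: [-3.119, 0.007, 1.642]
wrist_force: [-0.3, -0.0, -0.6]
grip_width: 0.0375
```

```bash
python3 go.py .6493,-.085,.038
```

```text
t 31.02 p [ 0.6481 -0.0842  0.0524] rpy [-178.68    0.42   94.09] F [-0.3 -0.  -0.6] w 0.0375 q [ 0.06  0.7   0.03  1.65 -0.01  0.81  0.16]
[ 0.6493 -0.085   0.038 ] -> [-0.8  1.5 14.4] twist -0.1
```

Request:
send_rows(commands=[[[1,-0.8,1.3,5,0],[1,-0.8,1.3,10,0],[1,-0.8,1.3,13,0],[1,-0.8,1.3,14,0],[1,-0.8,1.3,14.5,0]]])

```text
t: 31.65
ee_pos: [0.6494, -0.085, 0.0383]
tool_rot: [-3.119, 0.007, 1.642]
wrist_force: [-0.0, -0.6, -0.6]
grip_width: 0.0371
```

```bash
python3 go.py
```

```text
t 31.65 p [ 0.6494 -0.085   0.0383] rpy [-178.72    0.42   94.09] F [-0.  -0.6 -0.6] w 0.0371 q [ 0.06  0.72  0.03  1.65 -0.01  0.79  0.16]
```

Request:
send_rows(commands=[[[1,0,0,0.3,0],[1,0,0,0.6,0],[1,0,0,0.9,0],[1,0,0,1,0],[1,0,0,1,0]]])

```text
t: 32.28
ee_pos: [0.6496, -0.0851, 0.038]
tool_rot: [-3.12, 0.007, 1.642]
wrist_force: [-2.3, -0.1, 6.0]
grip_width: 0.0373
```

```bash
python3 go.py
```

```text
t 32.27 p [ 0.6496 -0.0851  0.038 ] rpy [-178.75    0.43   94.09] F [-2.3 -0.1  6. ] w 0.0373 q [ 0.06  0.72  0.03  1.65 -0.01  0.79  0.16]
```

Request:
send_rows(commands=[[[0.5,0,0,0,0],[0,0,0,0,0],[-0.5,0,0,0,0],[-1,0,0,0,0],[-1,0,0,0,0]]])

```text
t: 32.9
ee_pos: [0.6496, -0.0851, 0.038]
tool_rot: [-3.12, 0.007, 1.642]
wrist_force: [-0.5, -0.8, 0.2]
grip_width: 0.0709
```

Request:
send_rows(commands=[[[-1,0,0,-15,0],[-1,0,0,-40,0],[-1,0,0,-70,0],[-1,0,0,-100,0],[-1,0,0,-130,0]]])

```text
t: 33.52
ee_pos: [0.6526, -0.084, 0.1702]
tool_rot: [-3.121, 0.008, 1.642]
wrist_force: [-0.1, -0.8, -0.3]
grip_width: 0.0921
```

Request:
send_rows(commands=[[[-1,0,-35,-5,0],[-1,0,-80,-10,0],[-1,0,-125,-15,0],[-1,0,-165,-20,0],[-1,0,-190,-20,0]]])

```text
t: 34.15
ee_pos: [0.4622, -0.0976, 0.1957]
tool_rot: [-3.123, 0.008, 1.641]
wrist_force: [1.2, -0.6, -0.1]
grip_width: 0.0922
```

```bash
python3 go.py .42,-.3,.25
```

```text
t 34.15 p [ 0.4622 -0.0976  0.1957] rpy [-178.92    0.46   94.05] F [ 1.2 -0.6 -0.1] w 0.0922 q [0.11 0.22 0.04 2.03 0.   0.91 0.21]
[ 0.42 -0.3   0.25] -> [-199.3  -57.4  -51.6] twist -0.2
```

Moving the arm aside for a clear check view.

Request:
send_rows(commands=[[[-1,-35,-10,-10,0],[-1,-75,-20,-20,0],[-1,-115,-33,-30,0],[-1,-155,-45,-40,0],[-1,-195,-50,-45,0]]])

```text
t: 34.78
ee_pos: [0.4267, -0.2969, 0.2452]
tool_rot: [-3.125, 0.009, 1.641]
wrist_force: [0.8, -0.3, -0.0]
grip_width: 0.0917
```

Request:
send_rows(commands=[[[-1,0,0,0,0],[-1,0,0,0,0],[-1,0,0,0,0],[-1,0,0,0,0],[-1,0,0,0,0]]])

```text
t: 35.4
ee_pos: [0.4269, -0.2962, 0.2452]
tool_rot: [-3.125, 0.009, 1.642]
wrist_force: [-0.2, 0.2, -0.5]
grip_width: 0.0919
```

```bash
python3 go.py; python3 - <<'E'
from station import manip
import cv2,numpy as np
from h import *
pads={'d':(.633,.139),'c':(.6387,.0645),'b':(.644,-.0104),'a':(.6494,-.085)}
for n in("scene","top"):
    f=manip.grab_frame(n)
    c=f["frame"][100:310,150:460] if n=="scene" else f["frame"][120:330,130:440];cv2.imwrite(f"pics/{n}5.png",cv2.resize(c[:,:,::-1],None,fx=2.5,fy=2.5))
    P=pts(f)
    for k,h in(('a',.048),('b',.062),('c',.078),('d',.096)):
        z=h+.015;x,y=pads[k]
        m=(abs(P[...,2]-z)<.006)&(np.hypot(P[...,0]-x,P[...,1]-y)<.036)&(f["depth"]>0)
        q=P[m];c0=(q[:,:2].min(0)+q[:,:2].max(0))/2
        A=np.c_[q[:,:2],np.ones(len(q))];co=np.linalg.lstsq(A,q[:,2],rcond=None)[0]
        print(n,k,m.sum(),"med z err",round(np.median(q[:,2])-z,4),"centre-pad mm",((c0-pads[k])*1000).round(1))
    m=(P[...,2]>.089)&(P[...,2]<.103)&(np.hypot(P[...,0]-.624,P[...,1]-.271)<.07);q=P[m]
    print(n,"planter",((q[:,:2].min(0)+q[:,:2].max(0))/2).round(4))
E
```

```text
t 35.4 p [ 0.4269 -0.2962  0.2452] rpy [-179.05    0.51   94.08] F [-0.2  0.2 -0.5] w 0.0919 q [ 0.39  0.24  0.18  1.88 -0.03  1.03  0.65]
scene a 260 med z err 0.0004 centre-pad mm [-0.3  1.4]
scene b 340 med z err 0.0003 centre-pad mm [1.6 0.8]
scene c 428 med z err 0.0003 centre-pad mm [ 0.4 -0.3]
scene d 525 med z err 0.0004 centre-pad mm [-0.3  0.6]
scene planter [0.6244 0.2714]
top a 187 med z err -0.0001 centre-pad mm [ 0.5 -0.1]
top b 255 med z err -0.0002 centre-pad mm [1.5 0.9]
top c 345 med z err -0.0002 centre-pad mm [ 0.7 -0.9]
top d 457 med z err -0.0001 centre-pad mm [1.  0.4]
top planter [0.6245 0.2712]
```

View pics/scene5.png

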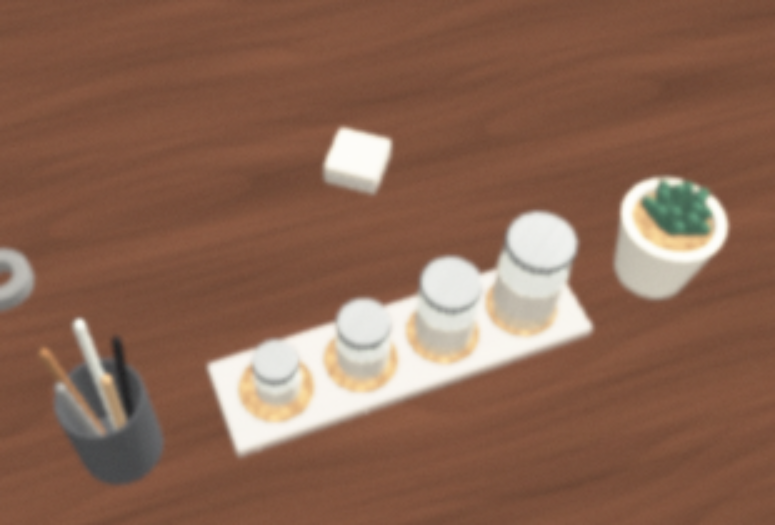

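View pics/top5.png

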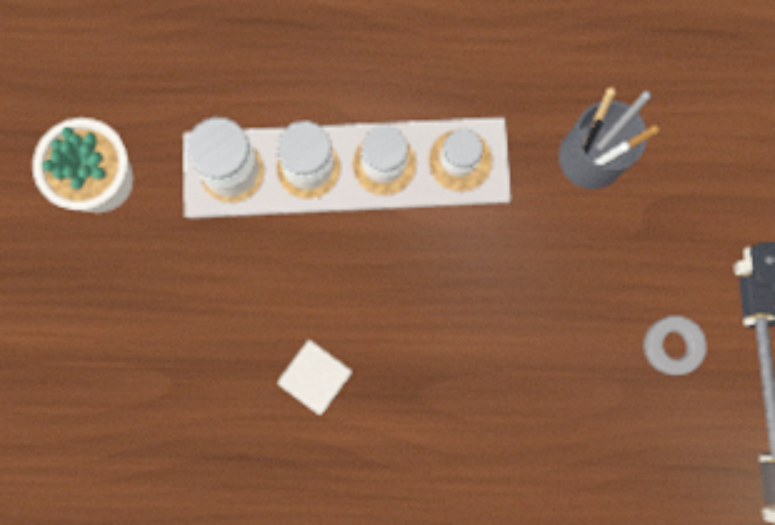

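All four jars stand on their pads within 2 mm, falling in height from the planter to the pencil cup, and the arm is clear. Handing in.

```bash
python3 -c "
from station import manip
print(manip.job_done())"
```

```text
the job is handed in; nothing more can be done
None
```

The four jars stand on the cork pads in order of height: jar_d on pad_1 next to the planter, then jar_c on pad_2, jar_b on pad_3 and jar_a on pad_4. I handed the job in at about 36 s of the 115 s allowed.

- **Position:** in both camera views each jar's centre was within 2 mm of its pad's centre, and the lid heights were within 0.5 mm of what they should be.
- **Upright:** all four look upright in the final pictures and the lid heights agree. I did not work out a tilt angle.
- **Planter:** it measured within about 1 mm of its starting position.
- **Arm:** each jar was lowered until the wrist force showed contact, then released. The arm was clear of everything at the end.

No check failed or disagreed. The tool's tilt drifted to about 1° during the job, with no visible effect on the jars.

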